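# Load the vial block in rack order

## Task

Move the four sample vials from the grey plastic transport rack into the aluminium block, one vial to a well, in the same order: the sample next to the rack's finger lug goes into the well next to the blank (the one vial already standing in the block, in its end well), and the rest follow along the row. Seat every vial fully and upright in its well, never tipping one over, and leave the blank standing in its well.

Things in the scene. Friction and masses are not known exactly. Their poses are not given: they have to be found in the camera images.
- sample_1: clear glass screw-cap vial with a paper label and a black cap, 24 mm diameter, 50 mm tall (body 23.6 mm diameter up to 42 mm, cap 21.2 mm diameter above), about 30 g; first of the row: stands in the rack's well next to the finger lug. Its place in the block is the well at y = +0.046 m of the block's frame. Origin at the centre of its underside, z up along its axis; its yaw means nothing.
- sample_2: clear glass screw-cap vial with a paper label and a black cap, 24 mm diameter, 50 mm tall (body 23.6 mm diameter up to 42 mm, cap 21.2 mm diameter above), about 30 g; second from the rack's lug end. Its place in the block is the well at y = 0.000 m of the block's frame. Origin at the centre of its underside, z up along its axis; its yaw means nothing.
- sample_3: clear glass screw-cap vial with a paper label and a black cap, 24 mm diameter, 50 mm tall (body 23.6 mm diameter up to 42 mm, cap 21.2 mm diameter above), about 30 g; third from the rack's lug end. Its place in the block is the well at y = -0.046 m of the block's frame. Origin at the centre of its underside, z up along its axis; its yaw means nothing.
- sample_4: clear glass screw-cap vial with a paper label and a black cap, 24 mm diameter, 50 mm tall (body 23.6 mm diameter up to 42 mm, cap 21.2 mm diameter above), about 30 g; last of the row: in the rack's well farthest from the lug. Its place in the block is the well at y = -0.092 m of the block's frame. Origin at the centre of its underside, z up along its axis; its yaw means nothing.
- blank: the blank: a vial just like the samples, but the only one already standing in the block, in its end well (y = +0.092 m in the block's frame); it must stay there. Origin at the centre of its underside, z up along its axis; its yaw means nothing.
- rack: grey plastic rack, fixed, any yaw: bar 59 (x) x 196 (y) x 31 mm high, a flat finger lug sticking 40 mm out of its +y end. Origin: centre of the bar's underside, on the bench, z up. Wells (as the block's) at x 0, y +0.069 (sample_1, by the lug), +0.023, -0.023, -0.069 m (sample_4). Thin loose things up to 16 mm high lie 55 to 90 mm from their middle lines.
- block: aluminium block, fixed, any yaw: bar 64 (x) x 250 (y) x 31 mm high. Origin: centre of its underside, on the bench, z up. Five wells at x 0, y +0.092 (blank), +0.046, 0, -0.046, -0.092 m (for sample_1 to 4). Well: round, 34.5 mm across (loose round a vial), floor at z 5 mm, mouth at the top face, z 31 mm. A vial in a well stands with its top at z 55 mm.
Not all that is in view belongs to the job. Leave any red look-alike of the sample_2 alone. What is shaped like the sample_4 but red is not meant.

How it is judged (in metres and radians):
At the end, for the whole second after the job is handed in: sample_1 to sample_4 stand in that order from the blank in the block's next four wells, the blank in its end well: each within 10 mm of the well centre in x and y, underside less than 9 mm above the bench (well floor at 5 mm), within 0.15 rad of upright, released and at rest (x of blank in the frame of block between -0.01 and 0.01 m and y of blank in the frame of block between 0.082 and 0.102 m and z of each of blank, sample_1, sample_2, sample_3, sample_4 in the frame of block below 0.009 m and angle between each of blank, sample_1, sample_2, sample_3, sample_4's own z axis and vertical below 0.15 rad and linear speed of each of blank, sample_1, sample_2, sample_3, sample_4 below 0.02 m/s and x of sample_1 in the frame of block between -0.01 and 0.01 m and y of sample_1 in the frame of block between 0.036 and 0.056 m and x of sample_2 in the frame of block between -0.01 and 0.01 m and y of sample_2 in the frame of block between -0.01 and 0.01 m and x of sample_3 in the frame of block between -0.01 and 0.01 m and y of sample_3 in the frame of block between -0.056 and -0.036 m and x of sample_4 in the frame of block between -0.01 and 0.01 m and y of sample_4 in the frame of block between -0.102 and -0.082 m); the robot touches nothing.
It fails at once if a sample vial is tipped over (more than 0.7 rad from upright) (angle between any of sample_1, sample_2, sample_3, sample_4's own z axis and vertical above 0.7 rad).
It fails at once if the blank is taken out of its well or knocked over (moved more than 12 mm or tilted more than 0.4 rad) (distance of blank from where it was at the start of the episode above 0.012 m or angle between blank's own z axis and vertical above 0.4 rad).
It also fails if it takes over 120 s, if anything falls off the work surface, if the arm or the gripper's body presses on something with over 40 N, if the wrist force passes 120 N, or if a joint passes its speed limit or range.

## Robot

A 6-joint arm with a two-finger parallel gripper is mounted at the origin on a cart in front of the work surface, level with it; the furniture and walls round the work are solid. World frame = base frame: x ahead of the robot, y to its left, z up, the work surface at z = 0. Lengths are in mm, angles in rad, forces in N, time in s.
With the tool pointing down it reaches from about 275 to 1000 mm from the base axis. Payload 8.4 kg.
Tool frame: the origin (TCP) lies between the finger pads; the fingertips stand 22 mm ahead of it and the grasp point (between the pads) lies 3 mm ahead of it (r.nose_length is the z of the fingertips in the tool frame, in mm); z points along the fingers, y is the line along which they close (so a half turn about z gives the same grasp; the last joint's range is limited). The gripper opens to 85 mm and grips with 20 to 120 N. Pads are 22 mm wide; open, the fingers measure 114 mm over their backs; the gripper's body (76 mm by 85 mm) begins 54 mm behind the grasp point. The pads swing forward as they close: fully open they stand 13 mm farther back than shut.
Start: joints at [-1.186, 0.353, 1.633, -0, 1.155, -0.002], TCP at [235.766, -578.829, 253.281] pointing down, gripper open.
Joint ranges: [-2.63, 2.63], [-0.92, 2.1], [0.06, 2.66], [-1.3, 4.44], [0, 2.69], [-3.02, 3.02]. Speed limits (rad/s): [2.22, 2.22, 2.79, 3.14, 3.14, 3.14].

## Interface

Orientations are given as [roll, pitch, yaw] about the fixed x, y, z axes, in that order (R = Rz(yaw) Ry(pitch) Rx(roll)).
In Python, from rig import r, cams gives the robot as it stands.
- The arm moves only by the tool nudge_tcp, called after ">>>" by a JSON object that holds its "api" and its "payload", one argument or row to a line. Schema: {"type":"object","properties":{"segments":{"type":"array","items":{"type":"array","items":{"type":"array","items":{"type":"number"},"minItems":7,"maxItems":7},"minItems":1,"maxItems":5},"minItems":1,"maxItems":1},"clamp_n":{"type":"number"},"only":{"type":"string"},"quiet":{"type":"boolean"},"lines":{"type":"string"}},"required":["segments"],"additionalProperties":false}. segments is a list that holds a single list of rows (three levels of brackets), with 1 to 5 rows, each of 7 numbers: a rotation vector rx, ry, rz in rad, then dx, dy, dz in mm, then the opening from 0.0 (shut) to 1.0 (fully open); each row shifts and turns the commanded pose from where the row before left it, along the tool's axes as they then stand; what a row does not reach is not made up. A row lasts 1/12 s, in which the tool goes at most 41.7 mm and 0.125 rad, less where a joint would pass 70% of its speed; a pose out of reach is approached as far as the arm can. The fingers move at their own pace and stop on an object; clamp_n is the grip in N (left out, the last holds). Time passes only in rows, so rows that do not move let the fingers close. The tool returns the time, the measured TCP pose, the force, the opening and the grip force at its end. only (a regular expression) keeps the lines of the reply that match it, lines (a string "A,B") keeps lines A to B, and quiet returns only ok. Input that does not fit is refused with a message, and nothing moves.
- r.sense(): the state, without advancing time (a new reading comes with each control period).
- cams.grab_frame(name): name is "scene" or "top" or "wrist"; returns the picture (384x512x3 uint8, red, green, blue); there is no depth.
- cams.camera_params(name): a dict with "fx", "fy", "cx", "cy" (pixels), "dist_coeffs" ([k1, k2, p1, p2, k3] as OpenCV has them; the pictures are not rectified), "rvec" (rotation vector, rad) and "tvec" (3), from world to camera coordinates, as OpenCV has them. Camera axes: x right, y down, z forward; pixel columns grow to the right and rows downward; lengths in mm; the calibration is good to about 2 mm. A picture is of the moment at which its call begins: read the wrist's pose just before it. camera_params takes no time and is no camera call; for the wrist camera it gives the pose at the moment of the call.
- r.sign_off(): hands the job in; it is judged then, once.
The state is a dict: "clock": time; "qpos": joint angles; "qvel": joint speeds; "joint_efforts": joint torques, N m; "eef_pos": TCP position; "tcp_rot": TCP orientation; "contact_force": force on the tool from outside, world axes, zero at the start; "wrist_torque": the same for the moment, N m; "opening": opening from 0.0 (shut) to 1.0 (fully open); "grasp_force": force on a finger pad.
Only numpy, scipy, OpenCV 4.12 (cv2) and the standard library are available. Lean on these libraries where they do the work, as an engineer would, in place of code of your own. Each camera call takes 0.05 s, during which the arm holds its last target. There are 200 camera calls.

## Working session

There is one attempt and no reset: what is moved stays moved. The work goes in short steps, Python scripts to look and compute and a tool call to move; the robot and the scene stay as the last step left them, time stands still between calls to the robot, and variables do not carry over. Pictures are saved under pics/ and viewed, at most 14 in all, crops included, and the job is handed in when it is done.

```bash
ls; mkdir -p pics
```

Run:
```python
from rig import r,cams
import cv2
for n in("scene","top"):
    cv2.imwrite(f"pics/{n}0.png",cams.grab_frame(n)[:,:,::-1]); print(n,cams.camera_params(n))
print(r.sense())
```

```text
pics
scene {'fx': 384.48945128121613, 'fy': 384.48945128121613, 'cx': 251.60625639192045, 'cy': 192.93267108964602, 'dist_coeffs': array([0.00892861, 0.        , 0.        , 0.        , 0.        ]), 'rvec': array([ 0.59765215, -2.6877455 ,  1.15104159]), 'tvec': array([496.23557172, 194.81808161, 792.91513525])}
top {'fx': 424.1277204149984, 'fy': 424.1277204149984, 'cx': 253.49227627085727, 'cy': 196.24856611418465, 'dist_coeffs': array([-0.02662387,  0.        ,  0.        ,  0.        ,  0.        ]), 'rvec': array([ 2.20306551, -2.16041102,  0.1129289 ]), 'tvec': array([-29.12154262, 570.80292994, 864.61910728])}
{'clock': 0.1, 'qpos': array([-1.18637588e+00,  3.53587153e-01,  1.63406340e+00,  2.90192913e-06,
        1.15518966e+00, -2.38059336e-03]), 'qvel': array([ 0.00133444,  0.00047934, -0.00157554,  0.0006506 , -0.00129291,
        0.00047137]), 'joint_efforts': array([-4.50663692e-04, -6.06357408e+01, -3.42820430e+01,  3.09365180e-05,
        4.07891785e-03,  1.79150749e-05]), 'eef_pos': array([ 235.62966403, -578.45042063,  252.63001628]), 'tcp_rot': array([-3.14034511e+00, -5.62334112e-06,  3.86799863e-01]), 'contact_force': array([-1.05381232,  0.1758985 ,  0.28856994]), 'wrist_torque': array([-0.05488438,  0.03750785, -0.02718393]), 'grasp_force': 0.0, 'opening': 0.9966026267408421}
```

View pics/top0.png

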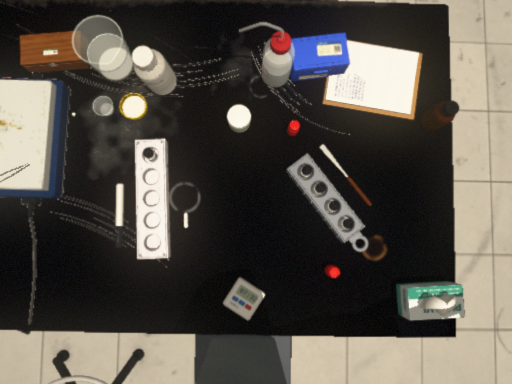

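View pics/scene0.png

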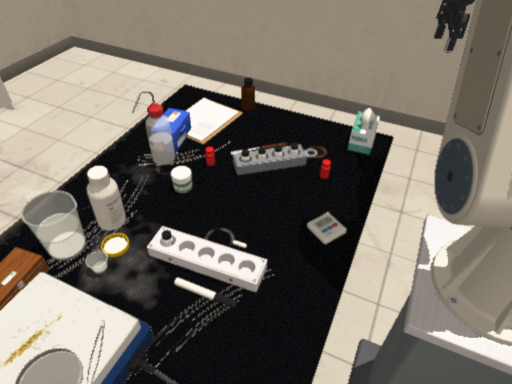

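The top view shows the grey rack with black caps at about (306,170), (319,188), (333,205) and (347,223), and its lug at (361,243). The white block is at (152,200), with the blank at (151,153). 

These could be mistaken for samples:
- red look-alikes at (293,127) and (333,271)
- the blank at (151,153)
- the white jar at (238,118)
- the brown bottle at (447,110)

I choose the four black caps in the grey rack. sample_1 is the one by the lug, at (347,223).

Create h.py:
```python
from rig import r,cams
import cv2,numpy as np
from scipy.spatial.transform import Rotation as R
def cast(p,uv,z):
    K=np.array([[p['fx'],0,p['cx']],[0,p['fy'],p['cy']],[0,0,1]])
    u=cv2.undistortPoints(np.array(uv,float).reshape(-1,1,2),K,np.array(p['dist_coeffs'])).reshape(-1,2)
    M=cv2.Rodrigues(p['rvec'])[0]; d=np.c_[u,np.ones(len(u))]@M; c=-M.T@p['tvec']
    return (c+d*((z-c[2])/d[:,2])[:,None])[:,:2]
def proj(p,X):
    K=np.array([[p['fx'],0,p['cx']],[0,p['fy'],p['cy']],[0,0,1]])
    return cv2.projectPoints(np.array(X,float).reshape(-1,3),p['rvec'],p['tvec'],K,np.array(p['dist_coeffs']))[0].reshape(-1,2)
```

Run:
```python
from h import *
im=cams.grab_frame("top");p=cams.camera_params("top")
a=cv2.resize(im[145:255,280:390],None,fx=5,fy=5,interpolation=2)
b=cv2.resize(im[130:270,115:205],None,fx=4,fy=4,interpolation=2)
b=cv2.copyMakeBorder(b[:550],0,max(0,550-b.shape[0]),0,0,0)[:,:250]
cv2.imwrite("pics/c1.png",np.hstack([a,b])[:,:,::-1])
g=im.max(2)
# bars: bright masks
for n,(x0,x1,y0,y1) in dict(rack=(283,372,148,252),block=(132,174,132,264)).items():
    m=np.zeros_like(g); m[y0:y1,x0:x1]=(g[y0:y1,x0:x1]>70)*255
    cs,_=cv2.findContours(m,0,1); c=max(cs,key=cv2.contourArea)
    q=cv2.boxPoints(cv2.minAreaRect(c)); print(n,q.round(1).tolist(),cast(p,q,31).round(1).tolist())
# caps: dark blobs
for (u,v) in [(347,223),(333,205),(319,188),(306,170),(151,153)]:
    s=g[v-9:v+10,u-9:u+10]; n,l,st,ce=cv2.connectedComponentsWithStats((s<45).astype(np.uint8))
    k=1+np.argmax(st[1:,4]); uv=ce[k]+[u-9,v-9]; print(uv.round(1),st[k,4],cast(p,[uv],55).round(1))
print(r.sense()['clock'])
```

```text
rack [[285.29998779296875, 168.8000030517578], [307.8999938964844, 151.39999389648438], [377.29998779296875, 241.60000610351562], [354.70001220703125, 259.0]] [[630.0, -83.7], [668.2, -131.1], [481.3, -277.3], [444.6, -229.9]]
block [[131.60000610351562, 260.5], [134.0, 137.39999389648438], [174.39999389648438, 138.1999969482422], [171.89999389648438, 261.29998779296875]] [[433.2, 230.3], [690.4, 236.6], [690.4, 151.4], [433.2, 147.3]]
[348.3 223.2] 59 [[ 517.7 -210.9]]
[334.3 204.8] 56 [[ 554.5 -182.3]]
[320.9 186.9] 48 [[ 590.6 -154.8]]
[306.7 169.4] 55 [[ 626.1 -125.4]]Traceback (most recent call last):
  File "<stdin>", line 16, in <module>
    return _wrapfunc(a, 'argmax', axis=axis, out=out, **kwds)
    return bound(*args, **kwds)
ValueError: attempt to get argmax of an empty sequence
```

View pics/c1.png

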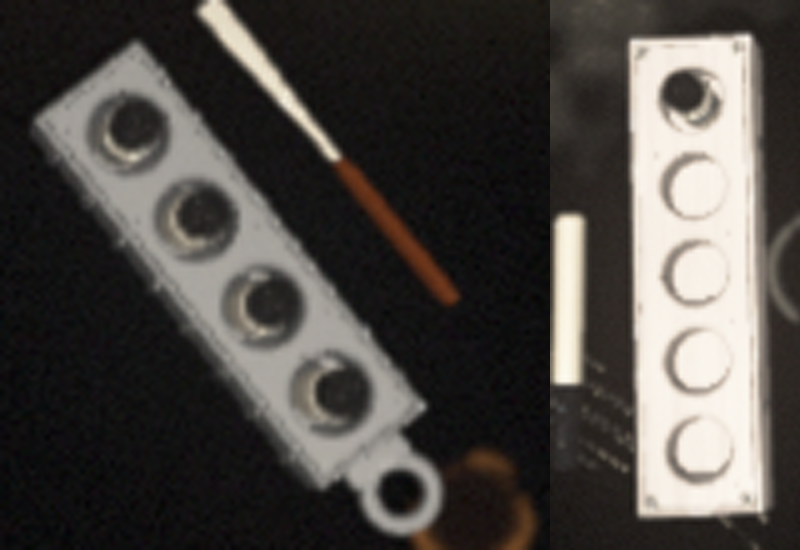

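The crop confirms four black-capped vials in the grey rack, with the lug at the lower right next to sample_1. The block's four free wells have mouth centres at about (151,176.5), (151.5,198), (152,220) and (152.5,242).

Run:
```python
from h import *
p=cams.camera_params("top")
f=lambda q:np.array(q,float)/[4,4]+[115-550/4-.375,130-.375]
w=cast(p,f([(694,186),(696,272),(698,360),(700,448)]),31);print(w.round(1))
c=cast(p,f([(630,38),(751,36),(638,517),(757,513)]),31);print(c.round(1),c.mean(0))
print('blank',cast(p,f([(685,92)]),55))
s=r.sense();print(r.nose_length)
M=R.from_euler('xyz',s['tcp_rot']);t=np.array([517.7,-210.9,160])
print(M.inv().apply(t-s['eef_pos']), (R.from_euler('xyz',[np.pi,0,.668])).as_matrix(),(M.inv()*R.from_euler('xyz',[np.pi,0,.668])).as_rotvec())
pw=cams.camera_params("wrist");Rw=cv2.Rodrigues(pw['rvec'])[0];print('wristcam',-Rw.T@pw['tvec'],Rw[2],pw['fx'])
```

```text
[[608.7 198.1]
 [563.6 195.2]
 [517.9 192.4]
 [472.6 189.5]]
[[686.7 235.1]
 [689.1 171.4]
 [436.6 220. ]
 [439.9 158.9]] [563.07179341 196.38571501]
blank [[653.88434399 199.15449784]]
22.0
[ 399.87748437 -233.95592724   92.98979946] [[ 7.85062069e-01  6.19417103e-01  7.58567172e-17]
 [ 6.19417103e-01 -7.85062069e-01 -9.61423750e-17]
 [ 0.00000000e+00  1.22464680e-16 -1.00000000e+00]] [-1.09730036e-03 -2.01311845e-04 -2.81239238e-01]
wristcam [ 315.34756541 -546.82076402  373.72478591] [-0.30443396 -0.12314213 -0.94454009] 306.91470411728443
```

>>> {"api": "nudge_tcp", "payload": {
  "segments": [
    [[0,0,0,33.3,-19.5,0,1],[0,0,0,33.3,-19.5,0,1],[0,0,0,33.3,-19.5,0,1],[0,0,0,33.3,-19.5,0,1],[0,0,0,33.3,-19.5,0,1]]
  ],
  "clamp_n": 40
}}

```text
clock: 0.57
eef_pos: [353.8, -424.1, 253.1]
tcp_rot: [-3.141, 0.0, 0.386]
contact_force: [0.8, 0.4, 0.4]
opening: 0.999
grasp_force: 0.0
```

>>> {"api": "nudge_tcp", "payload": {
  "segments": [
    [[0,0,0,33.3,-19.5,0,1],[0,0,0,33.3,-19.5,0,1],[0,0,0,33.3,-19.5,0,1],[0,0,0,33.3,-19.5,0,1],[0,0,0,33.3,-19.5,0,1]]
  ]
}}

```text
clock: 0.98
eef_pos: [471.3, -270.9, 253.2]
tcp_rot: [-3.141, 0.0, 0.387]
contact_force: [0.6, -0.1, 1.0]
opening: 1.001
grasp_force: 0.0
```

>>> {"api": "nudge_tcp", "payload": {
  "segments": [
    [[0,0,0,33.3,-19.5,0,1],[0,0,0,33.3,-19.5,0,1],[0,0,-0.094,0,0,0,1],[0,0,-0.094,0,0,0,1],[0,0,-0.094,0,0,0,1]]
  ]
}}

```text
clock: 1.4
eef_pos: [517.9, -210.3, 252.9]
tcp_rot: [-3.141, 0.0, 0.675]
contact_force: [0.1, -0.1, 0.9]
opening: 1.0
grasp_force: 0.0
```

>>> {"api": "nudge_tcp", "payload": {
  "segments": [
    [[0,0,0,0,0,0,1],[0,0,0,0,0,0,1]]
  ]
}}

```text
clock: 1.57
eef_pos: [517.5, -211.3, 253.1]
tcp_rot: [-3.141, 0.0, 0.666]
contact_force: [-0.4, -0.3, 0.2]
opening: 0.999
grasp_force: 0.0
```

Run:
```python
from h import *
im=cams.grab_frame("wrist");np.savez('w1.npz',im=im,**cams.camera_params("wrist"));cv2.imwrite("pics/w1.png",im[:,:,::-1])
p=cams.camera_params("wrist")
print(proj(p,[[x,y,55] for x,y in [(517.7,-210.9),(554.5,-182.3),(590.6,-154.8),(626.1,-125.4)]]).round(1),r.sense()['clock'])
```

```text
[[253.9 167.7]
 [254.  123.8]
 [254.7  77.4]
 [253.4  26.8]] 1.6167
```

View pics/w1.png

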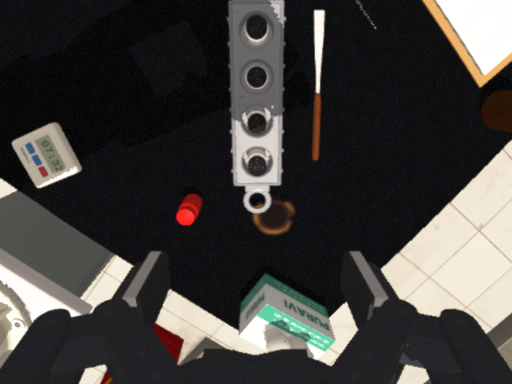

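The wrist view shows the caps in a column at about (257,160), (257,121), (257,76) and (257,27), with the lug at (257,200). That is within a few pixels of the prediction from the top camera.

Run:
```python
from h import *
d=dict(np.load('w1.npz'));im=d.pop('im')
g=im.max(2)
pw=d;pt=cams.camera_params('top')
a=cv2.resize(im[0:215,215:300],None,fx=3.5,fy=2.7,interpolation=2)
cv2.imwrite("pics/w1c.png",a[:,:,::-1])
for u,v in[(257,160),(257,121),(257,76),(257,27)]:
    s=g[v-14:v+15,u-14:u+15]; n,l,st,ce=cv2.connectedComponentsWithStats((s<48).astype(np.uint8))
    k=1+np.argmax(st[1:,4]); uv=ce[k]+[u-14,v-14]
    print(uv.round(1),st[k],cast(pw,[uv],55).round(1),cast(pw,[uv],51).round(1))
```

```text
[256.9 165.8] [  6  11  17  18 193] [[ 521.4 -212.2]] [[ 520.6 -212.8]]
[256.5 122.8] [  5   7  18  19 253] [[ 556.9 -183.6]] [[ 556.5 -183.9]]
[256.4  76.5] [  5   5  18  20 285] [[ 592.3 -155.6]] [[ 592.4 -155.5]]
[256.1  26.1] [  4   2  20  24 371] [[ 628.2 -127.1]] [[ 628.7 -126.6]]
```

View pics/w1c.png

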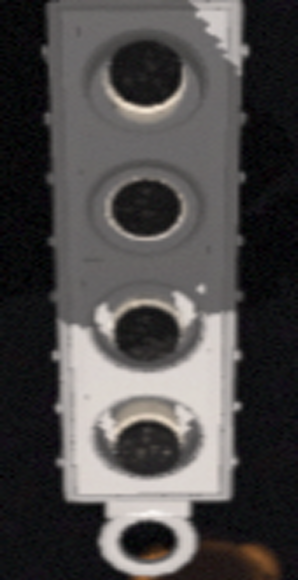

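>>> {"api": "nudge_tcp", "payload": {
  "segments": [
    [[0,0,0,1.4,1.5,35,1],[0,0,0,0,0,35,1],[0,0,0,0,0,35,1],[0,0,0,0,0,30,1],[0,0,0,0,0,15,1]]
  ]
}}

```text
clock: 2.03
eef_pos: [517.5, -211.2, 99.7]
tcp_rot: [-3.138, 0.002, 0.665]
contact_force: [-1.1, 0.6, 1.4]
opening: 0.998
grasp_force: 0.0
```

>>> {"api": "nudge_tcp", "payload": {
  "segments": [
    [[0,0,0,0,0,20,1],[0,0,0,0,0,15,1],[0,0,0,0,0,10,1],[0,0,0,0,0,4,1],[0,0,0,0,0,0,1]]
  ]
}}

```text
clock: 2.45
eef_pos: [519.2, -211.7, 53.7]
tcp_rot: [-3.141, 0.001, 0.667]
contact_force: [0.6, -0.2, 0.8]
opening: 1.0
grasp_force: 0.0
```

>>> {"api": "nudge_tcp", "payload": {
  "segments": [
    [[0,0,0,0,0,0,0.2],[0,0,0,0,0,0,0.2],[0,0,0,0,0,0,0.2],[0,0,0,0,0,0,0.2],[0,0,0,0,0,0,0.2]]
  ],
  "clamp_n": 35
}}

```text
clock: 2.87
eef_pos: [519.9, -211.8, 54.9]
tcp_rot: [3.141, -0.0, 0.669]
contact_force: [-0.5, 0.5, 0.3]
opening: 0.298
grasp_force: 0.0
```

>>> {"api": "nudge_tcp", "payload": {
  "segments": [
    [[0,0,0,0,0,0,0.2],[0,0,0,0,0,0,0.2],[0,0,0,0,0,0,0.2],[0,0,0,0,0,0,0.2],[0,0,0,0,0,0,0.2]]
  ]
}}

```text
clock: 3.28
eef_pos: [520.0, -211.8, 55.0]
tcp_rot: [3.141, -0.0, 0.669]
contact_force: [-0.4, -0.1, 5.5]
opening: 0.252
grasp_force: 34.0
```

>>> {"api": "nudge_tcp", "payload": {
  "segments": [
    [[0,0,0,0,0,-10,0.2],[0,0,0,0,0,-20,0.2],[0,0,0,0,0,-30,0.2],[0,0,0,0,0,-30,0.2],[0,0,0,0,0,-15,0.2]]
  ]
}}

```text
clock: 3.7
eef_pos: [520.8, -212.2, 163.2]
tcp_rot: [3.138, -0.002, 0.669]
contact_force: [0.8, 0.1, 0.7]
opening: 0.254
grasp_force: 34.3
```

>>> {"api": "nudge_tcp", "payload": {
  "segments": [
    [[0,0,0,0,0,0,0.2],[0,0,0,0,0,0,0.2]]
  ]
}}

```text
clock: 3.87
eef_pos: [520.1, -211.9, 160.6]
tcp_rot: [3.139, -0.001, 0.669]
contact_force: [-0.1, -0.3, 0.3]
opening: 0.257
grasp_force: 34.3
```

Run:
```python
from h import *
im=cams.grab_frame("wrist");a=cams.grab_frame("scene")
cv2.imwrite("pics/w2.png",np.hstack([im[150:384,60:460],cv2.resize(a[90:220,210:410],(400,260))[:234]])[:,:,::-1])
```

```text
(no output)
```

View pics/w2.png

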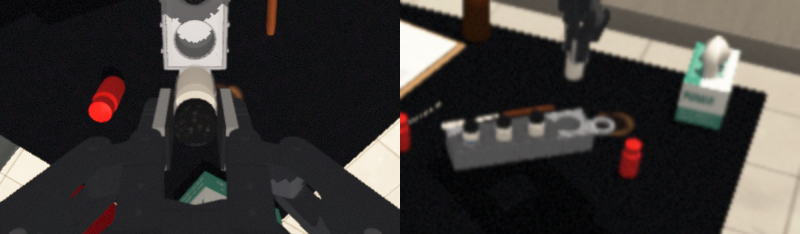

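The left half shows sample_1 hanging straight between the pads, cap at full-image (255,273) and base edge at (257,218). The right half shows its rack well empty and the other three vials still standing.

Run:
```python
from h import *
p=cams.camera_params("wrist");s=r.sense();e=s['eef_pos'];M=R.from_euler('xyz',s['tcp_rot'])
th=np.linspace(0,2*np.pi,60)
for n,z,rad in(("top",0,10.6),("bot",50,11.8)):
    q=proj(p,[e+M.apply([rad*np.cos(t),rad*np.sin(t),z]) for t in th]);print(n,proj(p,[e+M.apply([0,0,z])]),q.min(0),q.max(0))
b=np.array([.9980,.063]) # block +y
c=np.array([563.3,195.7])
for i,y in enumerate([46,0,-46,-92]): print(i+1,c+b*y)
print(M.inv().apply(np.r_[c+b*46,160]-e))
```

```text
top [[253.03086138 278.59504825]] [230.34895435 258.97708317] [275.71328514 297.10089861]
bot [[253.47697049 230.43409953]] [234.42319199 212.88913044] [272.53390663 247.19973493]
1 [609.208 198.598]
2 [563.3 195.7]
3 [517.392 192.802]
4 [471.484 189.904]
[ 325.01276687 -265.75495168   -1.21025291]
```

>>> {"api": "nudge_tcp", "payload": {
  "segments": [
    [[0,0,0,29.5,-24.2,0,0.2],[0,0,0,29.5,-24.2,0,0.2],[0,0,0,29.5,-24.2,0,0.2],[0,0,0,29.5,-24.2,0,0.2],[0,0,0,29.5,-24.2,0,0.2]]
  ]
}}

```text
clock: 4.38
eef_pos: [559.5, -23.6, 157.8]
tcp_rot: [-3.14, 0.002, 0.668]
contact_force: [0.6, 0.9, -1.1]
opening: 0.256
grasp_force: 34.4
```

>>> {"api": "nudge_tcp", "payload": {
  "segments": [
    [[0,0,0,29.5,-24.2,0,0.2],[0,0,0,29.5,-24.2,0,0.2],[0,0,0,29.5,-24.2,0,0.2],[0,0,0,29.5,-24.2,0,0.2],[0,0,0,29.5,-24.2,0,0.2]]
  ]
}}

```text
clock: 4.8
eef_pos: [600.1, 162.8, 157.6]
tcp_rot: [-3.141, 0.003, 0.669]
contact_force: [0.6, -0.7, -0.4]
opening: 0.256
grasp_force: 34.4
```

>>> {"api": "nudge_tcp", "payload": {
  "segments": [
    [[0,0,0,29.5,-24.2,0,0.2],[0,0,0.1,0,0,0,0.2],[0,0,0.1,0,0,0,0.2],[0,0,0.1,0,0,0,0.2],[0,0,0.1,0,0,0,0.2]]
  ]
}}

```text
clock: 5.22
eef_pos: [608.1, 198.5, 157.3]
tcp_rot: [3.141, 0.003, 0.265]
contact_force: [-0.2, 0.6, 0.3]
opening: 0.257
grasp_force: 34.4
```

>>> {"api": "nudge_tcp", "payload": {
  "segments": [
    [[0,0,0.1,0,0,0,0.2],[0,0,0.105,0,0,0,0.2],[0,0,0,0,0,0,0.2],[0,0,0,0,0,0,0.2]]
  ]
}}

```text
clock: 5.55
eef_pos: [608.4, 198.1, 157.9]
tcp_rot: [3.141, 0.002, 0.067]
contact_force: [-1.0, 0.6, -0.4]
opening: 0.259
grasp_force: 34.4
```

Run:
```python
from h import *
p=cams.camera_params("wrist");im=cams.grab_frame("wrist");np.savez('w3.npz',im=im,**p)
b=np.array([.9980,.063]);c=np.array([563.3,195.7])
print(proj(p,[np.r_[c+b*y,31] for y in(92,46,0,-46,-92)]).round(1))
cv2.imwrite("pics/w3.png",cv2.resize(im,(768,576),interpolation=2)[:,:,::-1])
```

```text
[[254.2 135.1]
 [254.  189.1]
 [253.8 237.1]
 [253.7 279.8]
 [253.5 317.6]]
```

View pics/w3.png

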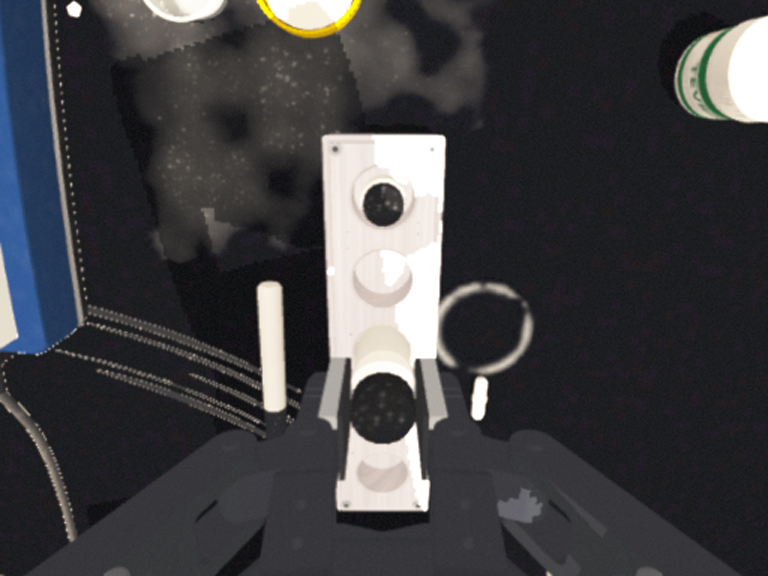

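The block's wells line up with the prediction: the blank's well is at view (384,198) and the target well at (384,278). The held vial has its cap at (384,407) and its front base edge near (384,325). I'll check whether it leans.

Run:
```python
from h import *
d=dict(np.load('w3.npz'));im=d.pop('im')
c=im[200:320,215:300]
cv2.imwrite("pics/w3c.png",cv2.resize(c,None,fx=5,fy=5,interpolation=2)[:,:,::-1])
g=im.max(2).astype(int)
print(g[200:310:2,256].tolist())
s=r.sense();e=s['eef_pos'];M=R.from_euler('xyz',s['tcp_rot'])
th=np.linspace(0,2*np.pi,60)
for z,rad in((0,10.6),(8,10.6),(8,11.8),(50,11.8)):
    q=proj(d,[e+M.apply([rad*np.cos(t),rad*np.sin(t),z]) for t in th]);print(z,rad,proj(d,[e+M.apply([0,0,z])]).round(1),q.min(0).round(1),q.max(0).round(1))
```

```text
[214, 212, 219, 236, 239, 239, 239, 238, 236, 228, 230, 231, 233, 235, 234, 236, 235, 246, 245, 245, 249, 255, 255, 254, 146, 36, 35, 36, 37, 34, 46, 61, 52, 47, 44, 51, 44, 41, 42, 41, 43, 41, 41, 41, 41, 40, 39, 40, 230, 243, 242, 238, 240, 240, 240]
0 10.6 [[254.2 279.3]] [231.5 259.7] [276.9 297.8]
8 10.6 [[254.2 269.6]] [232.6 250.7] [275.8 287.5]
8 11.8 [[254.2 269.6]] [230.2 248.5] [278.2 289.4]
50 11.8 [[254.3 230.9]] [235.2 213.3] [273.4 247.7]
```

View pics/w3c.png

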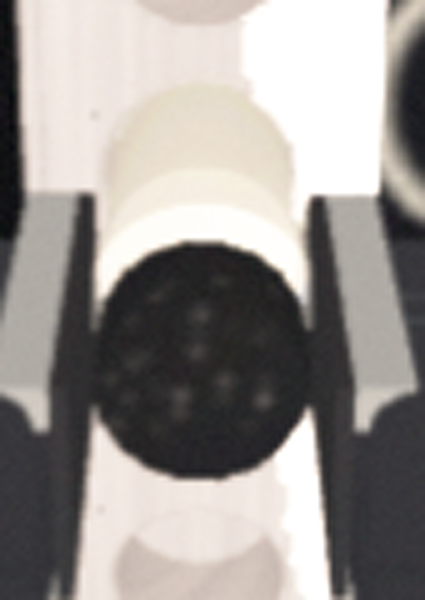

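>>> {"api": "nudge_tcp", "payload": {
  "segments": [
    [[0,0,0,2.4,0.3,20,0.2],[0,0,0,0,0,25,0.2],[0,0,0,0,0,20,0.2],[0,0,0,0,0,10,0.2],[0,0,0,0,0,0,0.2]]
  ]
}}

```text
clock: 6.02
eef_pos: [609.8, 197.6, 81.6]
tcp_rot: [3.14, 0.005, 0.066]
contact_force: [-0.4, -0.7, -0.5]
opening: 0.255
grasp_force: 34.4
```

>>> {"api": "nudge_tcp", "payload": {
  "segments": [
    [[0,0,0,0,0,7,0.2],[0,0,0,0,0,7,0.2],[0,0,0,0,0,7,0.2],[0,0,0,0,0,5,0.2],[0,0,0,0,0,0,0.2]]
  ]
}}

```text
clock: 6.43
eef_pos: [611.1, 198.1, 57.4]
tcp_rot: [3.141, 0.001, 0.064]
contact_force: [-0.1, 0.4, -0.8]
opening: 0.256
grasp_force: 34.4
```

>>> {"api": "nudge_tcp", "payload": {
  "segments": [
    [[0,0,0,0,0,1.5,0.2],[0,0,0,0,0,0,0.2],[0,0,0,0,0,0,0.2]]
  ]
}}

```text
clock: 6.68
eef_pos: [611.8, 198.3, 57.1]
tcp_rot: [-3.141, -0.0, 0.064]
contact_force: [-0.5, -0.1, -0.5]
opening: 0.257
grasp_force: 34.4
```

>>> {"api": "nudge_tcp", "payload": {
  "segments": [
    [[0,0,0,0,0,0,0.4],[0,0,0,0,0,0,0.5],[0,0,0,0,0,0,0.7],[0,0,0,0,0,0,1],[0,0,0,0,0,0,1]]
  ]
}}

```text
clock: 7.1
eef_pos: [611.6, 198.2, 56.9]
tcp_rot: [-3.142, -0.0, 0.064]
contact_force: [-0.2, 0.3, -0.2]
opening: 0.905
grasp_force: 0.0
```

>>> {"api": "nudge_tcp", "payload": {
  "segments": [
    [[0,0,0,0,0,-5,1],[0,0,0,0,0,-20,1],[0,0,0,0,0,-30,1],[0,0,0,0,0,-30,1],[0,0,0,0,0,-10,1]]
  ]
}}

```text
clock: 7.52
eef_pos: [613.5, 198.9, 156.4]
tcp_rot: [-3.14, -0.005, 0.064]
contact_force: [0.8, 0.5, 0.2]
opening: 1.002
grasp_force: 0.0
```

Run:
```python
from h import *
p=cams.camera_params("wrist");im=cams.grab_frame("wrist");a=cams.grab_frame("scene")
cv2.imwrite("pics/w4.png",np.hstack([im[100:334,60:460],cv2.resize(a[200:317,120:320],(400,234))])[:,:,::-1])
e=r.sense()['eef_pos'];M=R.from_euler('xyz',r.sense()['tcp_rot']);t=np.array([555.7,-183,160]);print(e,M.inv().apply(t-e))
```

```text
[613.11006273 198.72810882 154.62821839] [-81.60671337 377.28334916  -6.22408114]
```

View pics/w4.png

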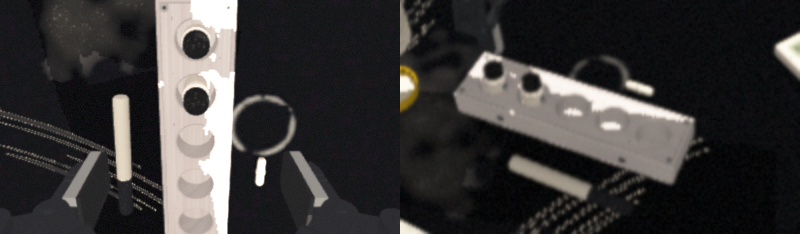

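sample_1 stands in the well next to the blank at the same height as it, with its cap at left-panel (197,97) against the blank's at (196,42). Next is sample_2.

>>> {"api": "nudge_tcp", "payload": {
  "segments": [
    [[0,0,0,-8.2,37.7,0,1],[0,0,0,-8.2,37.7,0,1],[0,0,0,-8.2,37.7,0,1],[0,0,0,-8.2,37.7,0,1],[0,0,0,-8.2,37.7,0,1]]
  ]
}}

```text
clock: 8.03
eef_pos: [581.1, 6.0, 150.1]
tcp_rot: [-3.141, 0.002, 0.064]
contact_force: [1.2, -0.0, -0.5]
opening: 0.996
grasp_force: 0.0
```

>>> {"api": "nudge_tcp", "payload": {
  "segments": [
    [[0,0,0,-8.2,37.7,0,1],[0,0,0,-8.2,37.7,0,1],[0,0,0,-8.2,37.7,0,1],[0,0,0,-8.2,37.7,0,1],[0,0,0,-8.2,37.7,0,1]]
  ]
}}

```text
clock: 8.45
eef_pos: [552.2, -184.7, 150.2]
tcp_rot: [-3.141, 0.002, 0.064]
contact_force: [0.7, -0.8, -0.6]
opening: 1.0
grasp_force: 0.0
```

>>> {"api": "nudge_tcp", "payload": {
  "segments": [
    [[0,0,-0.1,0,0,0,1],[0,0,-0.1,0,0,0,1],[0,0,-0.1,0,0,0,1],[0,0,-0.1,0,0,0,1],[0,0,-0.1,0,0,0,1]]
  ]
}}

```text
clock: 8.87
eef_pos: [552.7, -183.1, 150.0]
tcp_rot: [-3.14, 0.002, 0.568]
contact_force: [-0.2, -0.5, 0.2]
opening: 0.998
grasp_force: 0.0
```

>>> {"api": "nudge_tcp", "payload": {
  "segments": [
    [[0,0,-0.104,0,0,0,1],[0,0,0,0,0,0,1],[0,0,0,0,0,0,1],[0,0,0,0,0,0,1]]
  ]
}}

```text
clock: 9.2
eef_pos: [553.3, -183.0, 150.9]
tcp_rot: [-3.14, 0.001, 0.664]
contact_force: [-0.0, -0.2, 0.0]
opening: 1.003
grasp_force: 0.0
```

Run:
```python
from h import *
s=r.sense();e=s['eef_pos'];M=R.from_euler('xyz',s['tcp_rot']);t=np.array([555.9,-183,55]);print(e,M.inv().apply(t-e))
```

```text
[ 553.28635626 -183.04859201  150.94222064] [ 2.15862147  1.67913757 95.93885577]
```

>>> {"api": "nudge_tcp", "payload": {
  "segments": [
    [[0,0,0,2,1.6,20,1],[0,0,0,0,0,25,1],[0,0,0,0,0,20,1],[0,0,0,0,0,10,1],[0,0,0,0,0,10,1]]
  ]
}}

```text
clock: 9.62
eef_pos: [555.8, -183.1, 65.6]
tcp_rot: [-3.14, 0.001, 0.666]
contact_force: [0.3, -0.1, -0.2]
opening: 1.0
grasp_force: 0.0
```

>>> {"api": "nudge_tcp", "payload": {
  "segments": [
    [[0,0,0,0,0,8,1],[0,0,0,0,0,3,1],[0,0,0,0,0,0,1],[0,0,0,0,0,0,1]]
  ]
}}

```text
clock: 9.95
eef_pos: [556.7, -183.4, 56.3]
tcp_rot: [3.141, -0.0, 0.668]
contact_force: [0.9, -0.4, 0.9]
opening: 1.001
grasp_force: 0.0
```

>>> {"api": "nudge_tcp", "payload": {
  "segments": [
    [[0,0,0,0,0,0,0.2],[0,0,0,0,0,0,0.2],[0,0,0,0,0,0,0.2],[0,0,0,0,0,0,0.2],[0,0,0,0,0,0,0.2]]
  ]
}}

```text
clock: 10.37
eef_pos: [556.4, -183.3, 56.0]
tcp_rot: [3.141, -0.0, 0.668]
contact_force: [-0.8, -1.1, -1.0]
opening: 0.3
grasp_force: 0.0
```

>>> {"api": "nudge_tcp", "payload": {
  "segments": [
    [[0,0,0,0,0,0,0.2],[0,0,0,0,0,0,0.2],[0,0,0,0,0,0,0.2],[0,0,0,0,0,0,0.2],[0,0,0,0,0,0,0.2]]
  ]
}}

```text
clock: 10.78
eef_pos: [556.5, -183.3, 56.1]
tcp_rot: [3.141, -0.0, 0.668]
contact_force: [-2.0, 0.8, 5.7]
opening: 0.255
grasp_force: 34.3
```

Same grip as before (cap). Lift and carry to well 2.

>>> {"api": "nudge_tcp", "payload": {
  "segments": [
    [[0,0,0,0,0,-10,0.2],[0,0,0,0,0,-20,0.2],[0,0,0,0,0,-30,0.2],[0,0,0,0,0,-30,0.2],[0,0,0,0,0,-10,0.2]]
  ]
}}

```text
clock: 11.2
eef_pos: [558.2, -183.9, 160.2]
tcp_rot: [3.137, -0.003, 0.668]
contact_force: [0.6, -0.5, -0.5]
opening: 0.26
grasp_force: 34.3
```

>>> {"api": "nudge_tcp", "payload": {
  "segments": [
    [[0,0,0,0,0,0,0.2],[0,0,0,0,0,0,0.2]]
  ]
}}

```text
clock: 11.37
eef_pos: [556.3, -183.3, 156.0]
tcp_rot: [3.141, -0.0, 0.668]
contact_force: [-0.8, -0.4, -0.3]
opening: 0.257
grasp_force: 34.3
```

Run:
```python
from h import *
s=r.sense();e=s['eef_pos'];M=R.from_euler('xyz',s['tcp_rot']);t=np.array([564.9,195.2,e[2]]);print(e,M.inv().apply(t-e))
```

```text
[ 556.29728422 -183.27407918  155.9524719 ] [ 2.41123110e+02 -2.91849739e+02 -1.06058190e-01]
```

>>> {"api": "nudge_tcp", "payload": {
  "segments": [
    [[0,0,0,24.1,-29.2,0,0.2],[0,0,0,24.1,-29.2,0,0.2],[0,0,0,24.1,-29.2,0,0.2],[0,0,0,24.1,-29.2,0,0.2],[0,0,0,24.1,-29.2,0,0.2]]
  ]
}}

```text
clock: 11.78
eef_pos: [559.0, 7.5, 153.7]
tcp_rot: [-3.14, 0.003, 0.667]
contact_force: [0.7, 0.2, -1.0]
opening: 0.255
grasp_force: 34.4
```

>>> {"api": "nudge_tcp", "payload": {
  "segments": [
    [[0,0,0,24.1,-29.2,0,0.2],[0,0,0,24.1,-29.2,0,0.2],[0,0,0,24.1,-29.2,0,0.2],[0,0,0,24.1,-29.2,0,0.2],[0,0,0,24.1,-29.2,0,0.2]]
  ]
}}

```text
clock: 12.2
eef_pos: [563.2, 196.8, 153.6]
tcp_rot: [-3.14, 0.003, 0.668]
contact_force: [-0.1, 0.1, 0.5]
opening: 0.255
grasp_force: 34.4
```

>>> {"api": "nudge_tcp", "payload": {
  "segments": [
    [[0,0,0.1,0,0,0,0.2],[0,0,0.1,0,0,0,0.2],[0,0,0.1,0,0,0,0.2],[0,0,0.1,0,0,0,0.2],[0,0,0.1,0,0,0,0.2]]
  ]
}}

```text
clock: 12.62
eef_pos: [563.4, 195.0, 153.4]
tcp_rot: [3.141, 0.004, 0.163]
contact_force: [-0.1, 0.1, -0.2]
opening: 0.259
grasp_force: 34.4
```

>>> {"api": "nudge_tcp", "payload": {
  "segments": [
    [[0,0,0.105,0,0,0,0.2],[0,0,0,0,0,0,0.2],[0,0,0,0,0,0,0.2],[0,0,0,0,0,0,0.2]]
  ]
}}

```text
clock: 12.95
eef_pos: [564.1, 195.0, 154.6]
tcp_rot: [3.141, 0.002, 0.066]
contact_force: [-1.4, -0.4, -0.5]
opening: 0.26
grasp_force: 34.4
```

Run:
```python
from h import *
s=r.sense();e=s['eef_pos'];M=R.from_euler('xyz',s['tcp_rot']);t=np.array([564.9,195.2,57]);print(e,M.inv().apply(t-e))
```

```text
[564.12135659 195.02679107 154.64309877] [ 0.96397817 -0.16786457 97.64145427]
```

>>> {"api": "nudge_tcp", "payload": {
  "segments": [
    [[0,0,0,0.5,-0.2,20,0.2],[0,0,0,0,0,25,0.2],[0,0,0,0,0,20,0.2],[0,0,0,0,0,8,0.2],[0,0,0,0,0,0,0.2]]
  ]
}}

```text
clock: 13.37
eef_pos: [563.7, 194.9, 80.6]
tcp_rot: [3.141, 0.004, 0.064]
contact_force: [-0.5, 0.0, 0.2]
opening: 0.254
grasp_force: 34.4
```

>>> {"api": "nudge_tcp", "payload": {
  "segments": [
    [[0,0,0,0,0,7,0.2],[0,0,0,0,0,7,0.2],[0,0,0,0,0,7,0.2],[0,0,0,0,0,4,0.2],[0,0,0,0,0,0,0.2]]
  ]
}}

```text
clock: 13.78
eef_pos: [564.8, 195.4, 57.1]
tcp_rot: [3.141, 0.001, 0.063]
contact_force: [0.5, 0.1, -0.3]
opening: 0.254
grasp_force: 34.4
```

>>> {"api": "nudge_tcp", "payload": {
  "segments": [
    [[0,0,0,0,0,0,0.2],[0,0,0,0,0,0,0.2]]
  ]
}}

```text
clock: 13.95
eef_pos: [565.4, 195.6, 58.1]
tcp_rot: [-3.141, -0.0, 0.063]
contact_force: [-0.5, 1.3, -0.3]
opening: 0.26
grasp_force: 34.4
```

>>> {"api": "nudge_tcp", "payload": {
  "segments": [
    [[0,0,0,0,0,1.3,0.2],[0,0,0,0,0,0,0.2]]
  ]
}}

```text
clock: 14.12
eef_pos: [565.3, 195.5, 56.6]
tcp_rot: [-3.141, -0.0, 0.063]
contact_force: [-0.7, 0.2, 0.1]
opening: 0.26
grasp_force: 34.4
```

>>> {"api": "nudge_tcp", "payload": {
  "segments": [
    [[0,0,0,0,0,0,0.4],[0,0,0,0,0,0,0.5],[0,0,0,0,0,0,0.7],[0,0,0,0,0,0,1],[0,0,0,0,0,0,1]]
  ]
}}

```text
clock: 14.53
eef_pos: [565.2, 195.5, 56.5]
tcp_rot: [-3.142, -0.0, 0.063]
contact_force: [0.4, 0.2, 0.1]
opening: 0.902
grasp_force: 0.0
```

>>> {"api": "nudge_tcp", "payload": {
  "segments": [
    [[0,0,0,0,0,-5,1],[0,0,0,0,0,-20,1],[0,0,0,0,0,-30,1],[0,0,0,0,0,-30,1],[0,0,0,0,0,-10,1]]
  ]
}}

```text
clock: 14.95
eef_pos: [567.1, 196.1, 155.9]
tcp_rot: [-3.14, -0.005, 0.063]
contact_force: [1.8, 0.8, 0.1]
opening: 1.002
grasp_force: 0.0
```

>>> {"api": "nudge_tcp", "payload": {
  "segments": [
    [[0,0,0,0,0,0,1],[0,0,0,0,0,0,1]]
  ]
}}

```text
clock: 15.12
eef_pos: [565.3, 195.5, 151.8]
tcp_rot: [-3.141, -0.001, 0.063]
contact_force: [-0.5, -0.5, -0.0]
opening: 0.993
grasp_force: 0.0
```

Run:
```python
from h import *
s=r.sense();e=s['eef_pos'];M=R.from_euler('xyz',s['tcp_rot']);t=np.array([591.7,-155.2,e[2]]);print(e,M.inv().apply(t-e),s['tcp_rot'])
p=cams.camera_params("wrist");im=cams.grab_frame("wrist")
cv2.imwrite("pics/w5.png",im[60:360,100:420,::-1])
```

```text
[565.28609195 195.51782078 151.75519574] [ 4.36566970e+00  3.51683970e+02 -1.01767218e-01] [-3.14129079e+00 -1.00665871e-03  6.27589472e-02]
```

View pics/w5.png

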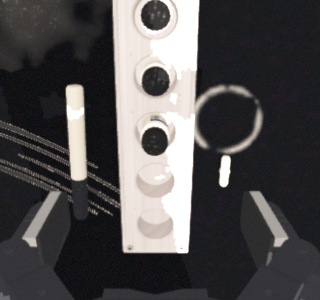

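The blank, sample_1 and sample_2 stand in the first three wells, at crop (155,15), (156,78) and (155,135). Next is sample_3.

>>> {"api": "nudge_tcp", "payload": {
  "segments": [
    [[0,0,0,0.4,35.2,0,1],[0,0,0,0.4,35.2,0,1],[0,0,0,0.4,35.2,0,1],[0,0,0,0.4,35.2,0,1],[0,0,0,0.4,35.2,0,1]]
  ]
}}

```text
clock: 15.58
eef_pos: [576.9, 18.4, 149.5]
tcp_rot: [-3.141, 0.003, 0.063]
contact_force: [0.6, 0.7, 0.8]
opening: 0.998
grasp_force: 0.0
```

>>> {"api": "nudge_tcp", "payload": {
  "segments": [
    [[0,0,0,0.4,35.2,0,1],[0,0,0,0.4,35.2,0,1],[0,0,0,0.4,35.2,0,1],[0,0,0,0.4,35.2,0,1],[0,0,0,0.4,35.2,0,1]]
  ]
}}

```text
clock: 16.0
eef_pos: [590.0, -157.1, 149.4]
tcp_rot: [-3.141, 0.003, 0.063]
contact_force: [-0.1, 0.6, 0.0]
opening: 1.001
grasp_force: 0.0
```

>>> {"api": "nudge_tcp", "payload": {
  "segments": [
    [[0,0,-0.1,0,0,0,1],[0,0,-0.1,0,0,0,1],[0,0,-0.1,0,0,0,1],[0,0,-0.1,0,0,0,1],[0,0,-0.1,0,0,0,1]]
  ]
}}

```text
clock: 16.42
eef_pos: [590.0, -155.5, 149.2]
tcp_rot: [-3.139, 0.002, 0.567]
contact_force: [0.1, -0.4, 0.1]
opening: 0.999
grasp_force: 0.0
```

>>> {"api": "nudge_tcp", "payload": {
  "segments": [
    [[0,0,-0.105,0,0,0,1],[0,0,0,0,0,0,1],[0,0,0,0,0,0,1],[0,0,0,0,0,0,1],[0,0,0,0,0,0,1]]
  ]
}}

```text
clock: 16.83
eef_pos: [591.0, -155.5, 150.9]
tcp_rot: [-3.141, 0.001, 0.665]
contact_force: [-0.2, -0.6, -0.8]
opening: 1.005
grasp_force: 0.0
```

Run:
```python
from h import *
s=r.sense();e=s['eef_pos'];M=R.from_euler('xyz',s['tcp_rot']);t=np.array([591.7,-155.2,55.5]);print(e,M.inv().apply(t-e))
```

```text
[ 591.02000197 -155.47258848  150.8830002 ] [ 0.75291981  0.27808586 95.38243659]
```

>>> {"api": "nudge_tcp", "payload": {
  "segments": [
    [[0,0,0,0.3,0.2,20,1],[0,0,0,0,0,25,1],[0,0,0,0,0,20,1],[0,0,0,0,0,10,1],[0,0,0,0,0,10,1]]
  ]
}}

```text
clock: 17.25
eef_pos: [591.3, -155.4, 65.5]
tcp_rot: [-3.141, 0.001, 0.667]
contact_force: [0.9, 0.7, -0.8]
opening: 1.0
grasp_force: 0.0
```

>>> {"api": "nudge_tcp", "payload": {
  "segments": [
    [[0,0,0,0,0,8,1],[0,0,0,0,0,2.5,1],[0,0,0,0,0,0,1],[0,0,0,0,0,0,1]]
  ]
}}

```text
clock: 17.58
eef_pos: [592.1, -155.7, 56.6]
tcp_rot: [3.141, -0.001, 0.668]
contact_force: [-0.4, -0.4, 0.3]
opening: 0.999
grasp_force: 0.0
```

>>> {"api": "nudge_tcp", "payload": {
  "segments": [
    [[0,0,0,0,0,0,0.2],[0,0,0,0,0,0,0.2],[0,0,0,0,0,0,0.2],[0,0,0,0,0,0,0.2],[0,0,0,0,0,0,0.2]]
  ]
}}

```text
clock: 18.0
eef_pos: [591.8, -155.6, 56.2]
tcp_rot: [3.141, -0.0, 0.668]
contact_force: [-0.2, 0.6, 0.7]
opening: 0.299
grasp_force: 0.0
```

>>> {"api": "nudge_tcp", "payload": {
  "segments": [
    [[0,0,0,0,0,0,0.2],[0,0,0,0,0,0,0.2],[0,0,0,0,0,0,0.2],[0,0,0,0,0,0,0.2],[0,0,0,0,0,0,0.2]]
  ]
}}

```text
clock: 18.42
eef_pos: [591.8, -155.5, 56.3]
tcp_rot: [3.141, -0.0, 0.668]
contact_force: [-1.2, 1.3, 5.1]
opening: 0.257
grasp_force: 34.3
```

>>> {"api": "nudge_tcp", "payload": {
  "segments": [
    [[0,0,0,0,0,-10,0.2],[0,0,0,0,0,-20,0.2],[0,0,0,0,0,-30,0.2],[0,0,0,0,0,-30,0.2],[0,0,0,0,0,-10,0.2]]
  ]
}}

```text
clock: 18.83
eef_pos: [593.6, -156.1, 160.5]
tcp_rot: [3.137, -0.003, 0.668]
contact_force: [1.8, -1.2, -0.6]
opening: 0.253
grasp_force: 34.4
```

>>> {"api": "nudge_tcp", "payload": {
  "segments": [
    [[0,0,0,0,0,0,0.2],[0,0,0,0,0,0,0.2]]
  ]
}}

```text
clock: 19.0
eef_pos: [591.6, -155.6, 156.1]
tcp_rot: [3.141, -0.0, 0.668]
contact_force: [0.2, -0.3, -0.0]
opening: 0.259
grasp_force: 34.4
```

Run:
```python
from h import *
s=r.sense();e=s['eef_pos'];M=R.from_euler('xyz',s['tcp_rot']);t=np.array([519,192.3,e[2]]);print(e,M.inv().apply(t-e))
```

```text
[ 591.6164408  -155.5950512   156.13442126] [ 1.58397287e+02 -3.18142098e+02 -1.37971047e-01]
```

>>> {"api": "nudge_tcp", "payload": {
  "segments": [
    [[0,0,0,15.8,-31.8,0,0.2],[0,0,0,15.8,-31.8,0,0.2],[0,0,0,15.8,-31.8,0,0.2],[0,0,0,15.8,-31.8,0,0.2],[0,0,0,15.8,-31.8,0,0.2]]
  ]
}}

```text
clock: 19.42
eef_pos: [553.3, 19.5, 153.9]
tcp_rot: [-3.14, 0.003, 0.667]
contact_force: [-0.1, 0.5, -0.1]
opening: 0.253
grasp_force: 34.4
```

>>> {"api": "nudge_tcp", "payload": {
  "segments": [
    [[0,0,0,15.8,-31.8,0,0.2],[0,0,0,15.8,-31.8,0,0.2],[0,0,0,15.8,-31.8,0,0.2],[0,0,0,15.8,-31.8,0,0.2],[0,0,0,15.8,-31.8,0,0.2]]
  ]
}}

```text
clock: 19.83
eef_pos: [516.9, 193.2, 153.9]
tcp_rot: [-3.141, 0.003, 0.668]
contact_force: [0.9, 0.5, -0.0]
opening: 0.252
grasp_force: 34.4
```

>>> {"api": "nudge_tcp", "payload": {
  "segments": [
    [[0,0,0.1,0,0,0,0.2],[0,0,0.1,0,0,0,0.2],[0,0,0.1,0,0,0,0.2],[0,0,0.1,0,0,0,0.2],[0,0,0.1,0,0,0,0.2]]
  ]
}}

```text
clock: 20.25
eef_pos: [517.4, 191.7, 153.8]
tcp_rot: [3.141, 0.004, 0.163]
contact_force: [0.4, 0.5, -0.2]
opening: 0.257
grasp_force: 34.5
```

>>> {"api": "nudge_tcp", "payload": {
  "segments": [
    [[0,0,0.105,0,0,0,0.2],[0,0,0,0,0,0,0.2],[0,0,0,0,0,0,0.2],[0,0,0,0,0,0,0.2],[0,0,0,0,0,0,0.2]]
  ]
}}

```text
clock: 20.67
eef_pos: [518.5, 191.8, 155.4]
tcp_rot: [3.141, 0.001, 0.065]
contact_force: [-0.4, -0.2, -0.5]
opening: 0.26
grasp_force: 34.4
```

Run:
```python
from h import *
s=r.sense();e=s['eef_pos'];M=R.from_euler('xyz',s['tcp_rot']);t=np.array([519,192.3,57]);print(e,M.inv().apply(t-e))
```

```text
[518.45954862 191.8395536  155.35992862] [ 0.66693075 -0.45711034 98.3591679 ]
```

>>> {"api": "nudge_tcp", "payload": {
  "segments": [
    [[0,0,0,0.4,-0.4,20,0.2],[0,0,0,0,0,25,0.2],[0,0,0,0,0,20,0.2],[0,0,0,0,0,8,0.2],[0,0,0,0,0,0,0.2]]
  ]
}}

```text
clock: 21.08
eef_pos: [517.8, 191.9, 81.2]
tcp_rot: [3.141, 0.004, 0.064]
contact_force: [-0.2, -0.0, -0.4]
opening: 0.255
grasp_force: 34.5
```

>>> {"api": "nudge_tcp", "payload": {
  "segments": [
    [[0,0,0,0,0,7,0.2],[0,0,0,0,0,7,0.2],[0,0,0,0,0,7,0.2],[0,0,0,0,0,5,0.2],[0,0,0,0,0,0,0.2]]
  ]
}}

```text
clock: 21.5
eef_pos: [519.3, 192.5, 56.6]
tcp_rot: [-3.142, -0.0, 0.063]
contact_force: [-0.5, 0.3, 0.6]
opening: 0.258
grasp_force: 34.5
```

>>> {"api": "nudge_tcp", "payload": {
  "segments": [
    [[0,0,0,0,0,0,0.2],[0,0,0,0,0,0,0.2]]
  ]
}}

```text
clock: 21.67
eef_pos: [519.2, 192.4, 57.1]
tcp_rot: [-3.142, -0.0, 0.063]
contact_force: [0.4, -0.4, -0.5]
opening: 0.261
grasp_force: 34.4
```

>>> {"api": "nudge_tcp", "payload": {
  "segments": [
    [[0,0,0,0,0,0,0.4],[0,0,0,0,0,0,0.5],[0,0,0,0,0,0,0.7],[0,0,0,0,0,0,1],[0,0,0,0,0,0,1]]
  ]
}}

```text
clock: 22.08
eef_pos: [519.2, 192.4, 57.1]
tcp_rot: [-3.142, -0.0, 0.063]
contact_force: [-0.3, 0.6, -0.2]
opening: 0.898
grasp_force: 0.0
```

>>> {"api": "nudge_tcp", "payload": {
  "segments": [
    [[0,0,0,0,0,-5,1],[0,0,0,0,0,-20,1],[0,0,0,0,0,-30,1],[0,0,0,0,0,-30,1],[0,0,0,0,0,-10,1]]
  ]
}}

```text
clock: 22.5
eef_pos: [521.0, 193.1, 156.2]
tcp_rot: [-3.14, -0.005, 0.063]
contact_force: [1.1, 1.5, 1.1]
opening: 1.002
grasp_force: 0.0
```

>>> {"api": "nudge_tcp", "payload": {
  "segments": [
    [[0,0,0,0,0,0,1],[0,0,0,0,0,0,1]]
  ]
}}

```text
clock: 22.67
eef_pos: [519.2, 192.4, 152.1]
tcp_rot: [-3.141, -0.001, 0.063]
contact_force: [0.4, 0.5, -0.7]
opening: 1.003
grasp_force: 0.0
```

Run:
```python
from h import *
s=r.sense();e=s['eef_pos'];M=R.from_euler('xyz',s['tcp_rot']);t=np.array([627.3,-126.3,e[2]]);print(e,M.inv().apply(t-e))
```

```text
[519.21193364 192.43313675 152.13823484] [ 8.78824118e+01  3.24885401e+02 -1.35024346e-02]
```

>>> {"api": "nudge_tcp", "payload": {
  "segments": [
    [[0,0,0,8.8,32.5,0,1],[0,0,0,8.8,32.5,0,1],[0,0,0,8.8,32.5,0,1],[0,0,0,8.8,32.5,0,1],[0,0,0,8.8,32.5,0,1]]
  ]
}}

```text
clock: 23.08
eef_pos: [572.3, 31.5, 149.9]
tcp_rot: [-3.142, 0.003, 0.063]
contact_force: [0.6, -0.6, -0.3]
opening: 1.001
grasp_force: 0.0
```

>>> {"api": "nudge_tcp", "payload": {
  "segments": [
    [[0,0,0,8.8,32.5,0,1],[0,0,0,8.8,32.5,0,1],[0,0,0,8.8,32.5,0,1],[0,0,0,8.8,32.5,0,1],[0,0,0,8.8,32.5,0,1]]
  ]
}}

```text
clock: 23.5
eef_pos: [626.4, -127.9, 149.5]
tcp_rot: [-3.141, 0.003, 0.063]
contact_force: [0.0, 0.6, 0.4]
opening: 1.004
grasp_force: 0.0
```

>>> {"api": "nudge_tcp", "payload": {
  "segments": [
    [[0,0,-0.1,0,0,0,1],[0,0,-0.1,0,0,0,1],[0,0,-0.1,0,0,0,1],[0,0,-0.1,0,0,0,1],[0,0,-0.1,0,0,0,1]]
  ]
}}

```text
clock: 23.92
eef_pos: [626.1, -126.4, 149.4]
tcp_rot: [-3.139, 0.003, 0.567]
contact_force: [0.1, 0.5, 0.1]
opening: 0.998
grasp_force: 0.0
```

>>> {"api": "nudge_tcp", "payload": {
  "segments": [
    [[0,0,-0.105,0,0,0,1],[0,0,0,0,0,0,1],[0,0,0,0,0,0,1],[0,0,0,0,0,0,1],[0,0,0,0,0,0,1]]
  ]
}}

```text
clock: 24.33
eef_pos: [627.1, -126.3, 151.3]
tcp_rot: [-3.141, 0.001, 0.665]
contact_force: [-0.4, -0.2, 0.5]
opening: 1.002
grasp_force: 0.0
```

Run:
```python
from h import *
s=r.sense();e=s['eef_pos'];M=R.from_euler('xyz',s['tcp_rot']);t=np.array([627.3,-126.3,55.5]);print(e,M.inv().apply(t-e))
```

```text
[ 627.06711238 -126.33951779  151.27729227] [ 0.26855346  0.18518783 95.77702803]
```

>>> {"api": "nudge_tcp", "payload": {
  "segments": [
    [[0,0,0,0,0.2,20,1],[0,0,0,0,0,25,1],[0,0,0,0,0,20,1],[0,0,0,0,0,10,1],[0,0,0,0,0,10,1]]
  ]
}}

```text
clock: 24.75
eef_pos: [627.2, -126.5, 65.9]
tcp_rot: [-3.141, 0.001, 0.667]
contact_force: [1.2, 0.2, 0.2]
opening: 1.004
grasp_force: 0.0
```

>>> {"api": "nudge_tcp", "payload": {
  "segments": [
    [[0,0,0,0,0,8,1],[0,0,0,0,0,3,1],[0,0,0,0,0,0,1],[0,0,0,0,0,0,1]]
  ]
}}

```text
clock: 25.08
eef_pos: [628.0, -126.7, 56.6]
tcp_rot: [3.141, -0.001, 0.668]
contact_force: [-0.1, -0.2, 0.5]
opening: 0.997
grasp_force: 0.0
```

>>> {"api": "nudge_tcp", "payload": {
  "segments": [
    [[0,0,0,0,0,0,0.2],[0,0,0,0,0,0,0.2],[0,0,0,0,0,0,0.2],[0,0,0,0,0,0,0.2],[0,0,0,0,0,0,0.2]]
  ]
}}

```text
clock: 25.5
eef_pos: [627.6, -126.6, 56.3]
tcp_rot: [3.141, -0.0, 0.668]
contact_force: [0.2, -0.1, 0.0]
opening: 0.297
grasp_force: 0.0
```

>>> {"api": "nudge_tcp", "payload": {
  "segments": [
    [[0,0,0,0,0,0,0.2],[0,0,0,0,0,0,0.2],[0,0,0,0,0,0,0.2],[0,0,0,0,0,0,0.2],[0,0,0,0,0,0,0.2]]
  ]
}}

```text
clock: 25.92
eef_pos: [627.7, -126.6, 56.3]
tcp_rot: [3.141, -0.0, 0.668]
contact_force: [-1.2, 1.3, 5.7]
opening: 0.256
grasp_force: 34.3
```

>>> {"api": "nudge_tcp", "payload": {
  "segments": [
    [[0,0,0,0,0,-10,0.2],[0,0,0,0,0,-20,0.2],[0,0,0,0,0,-30,0.2],[0,0,0,0,0,-30,0.2],[0,0,0,0,0,-10,0.2]]
  ]
}}

```text
clock: 26.33
eef_pos: [629.5, -127.1, 160.7]
tcp_rot: [3.137, -0.003, 0.668]
contact_force: [0.5, -0.6, 1.1]
opening: 0.254
grasp_force: 34.3
```

>>> {"api": "nudge_tcp", "payload": {
  "segments": [
    [[0,0,0,0,0,0,0.2],[0,0,0,0,0,0,0.2]]
  ]
}}

```text
clock: 26.5
eef_pos: [627.5, -126.6, 156.1]
tcp_rot: [3.141, -0.0, 0.668]
contact_force: [-0.4, -0.2, -0.0]
opening: 0.256
grasp_force: 34.3
```

Run:
```python
from h import *
s=r.sense();e=s['eef_pos'];M=R.from_euler('xyz',s['tcp_rot']);t=np.array([473.2,189.4,e[2]]);print(e,M.inv().apply(t-e))
```

```text
[ 627.49827424 -126.59100854  156.14017813] [ 7.45200071e+01 -3.43664098e+02 -1.77057386e-01]
```

>>> {"api": "nudge_tcp", "payload": {
  "segments": [
    [[0,0,0,7.5,-34.4,0,0.2],[0,0,0,7.5,-34.4,0,0.2],[0,0,0,7.5,-34.4,0,0.2],[0,0,0,7.5,-34.4,0,0.2],[0,0,0,7.5,-34.4,0,0.2]]
  ]
}}

```text
clock: 26.92
eef_pos: [548.1, 32.8, 153.9]
tcp_rot: [-3.14, 0.003, 0.667]
contact_force: [0.7, 0.8, -0.6]
opening: 0.256
grasp_force: 34.4
```

>>> {"api": "nudge_tcp", "payload": {
  "segments": [
    [[0,0,0,7.5,-34.4,0,0.2],[0,0,0,7.5,-34.4,0,0.2],[0,0,0,7.5,-34.4,0,0.2],[0,0,0,7.5,-34.4,0,0.2],[0,0,0,7.5,-34.4,0,0.2]]
  ]
}}

```text
clock: 27.33
eef_pos: [471.2, 190.8, 154.1]
tcp_rot: [-3.141, 0.003, 0.668]
contact_force: [0.5, 0.8, -0.4]
opening: 0.259
grasp_force: 34.4
```

>>> {"api": "nudge_tcp", "payload": {
  "segments": [
    [[0,0,0.1,0,0,0,0.2],[0,0,0.1,0,0,0,0.2],[0,0,0.1,0,0,0,0.2],[0,0,0.1,0,0,0,0.2],[0,0,0.1,0,0,0,0.2]]
  ]
}}

```text
clock: 27.75
eef_pos: [472.0, 189.6, 154.0]
tcp_rot: [3.141, 0.003, 0.163]
contact_force: [0.0, -0.4, -0.7]
opening: 0.257
grasp_force: 34.4
```

>>> {"api": "nudge_tcp", "payload": {
  "segments": [
    [[0,0,0.105,0,0,0,0.2],[0,0,0,0,0,0,0.2],[0,0,0,0,0,0,0.2],[0,0,0,0,0,0,0.2],[0,0,0,0,0,0,0.2]]
  ]
}}

```text
clock: 28.17
eef_pos: [473.1, 189.8, 155.4]
tcp_rot: [3.141, 0.001, 0.065]
contact_force: [0.4, -0.1, -0.2]
opening: 0.252
grasp_force: 34.4
```

Run:
```python
from h import *
s=r.sense();e=s['eef_pos'];M=R.from_euler('xyz',s['tcp_rot']);t=np.array([473.2,189.4,57]);print(e,M.inv().apply(t-e))
```

```text
[473.05287886 189.81233393 155.41360368] [ 0.21521241  0.38757847 98.41357894]
```

>>> {"api": "nudge_tcp", "payload": {
  "segments": [
    [[0,0,0,0,0.4,20,0.2],[0,0,0,0,0,25,0.2],[0,0,0,0,0,20,0.2],[0,0,0,0,0,8,0.2],[0,0,0,0,0,0,0.2]]
  ]
}}

```text
clock: 28.58
eef_pos: [472.1, 189.0, 81.3]
tcp_rot: [3.14, 0.003, 0.064]
contact_force: [0.4, -1.1, -0.0]
opening: 0.254
grasp_force: 34.4
```

>>> {"api": "nudge_tcp", "payload": {
  "segments": [
    [[0,0,0,0,0,7,0.2],[0,0,0,0,0,7,0.2],[0,0,0,0,0,7,0.2],[0,0,0,0,0,5,0.2],[0,0,0,0,0,0,0.2]]
  ]
}}

```text
clock: 29.0
eef_pos: [473.5, 189.6, 56.6]
tcp_rot: [-3.141, -0.0, 0.063]
contact_force: [0.1, -0.5, -0.2]
opening: 0.255
grasp_force: 34.4
```

>>> {"api": "nudge_tcp", "payload": {
  "segments": [
    [[0,0,0,0,0,0,0.2],[0,0,0,0,0,0,0.2]]
  ]
}}

```text
clock: 29.17
eef_pos: [473.4, 189.6, 57.0]
tcp_rot: [-3.142, -0.0, 0.063]
contact_force: [0.1, 0.2, -1.0]
opening: 0.253
grasp_force: 34.4
```

Release, rise well clear, back off the view, and check with the top camera.

>>> {"api": "nudge_tcp", "payload": {
  "segments": [
    [[0,0,0,0,0,0,0.4],[0,0,0,0,0,0,0.5],[0,0,0,0,0,0,0.7],[0,0,0,0,0,0,1],[0,0,0,0,0,0,1]]
  ]
}}

```text
clock: 29.58
eef_pos: [473.4, 189.6, 57.1]
tcp_rot: [-3.142, -0.0, 0.063]
contact_force: [0.2, -0.1, -0.1]
opening: 0.903
grasp_force: 0.0
```

>>> {"api": "nudge_tcp", "payload": {
  "segments": [
    [[0,0,0,0,0,-5,1],[0,0,0,0,0,-20,1],[0,0,0,0,0,-30,1],[0,0,0,0,0,-30,1],[0,0,0,0,0,-30,1]]
  ]
}}

```text
clock: 30.0
eef_pos: [473.0, 189.4, 173.4]
tcp_rot: [3.141, 0.001, 0.063]
contact_force: [1.5, 0.2, -0.1]
opening: 1.002
grasp_force: 0.0
```

>>> {"api": "nudge_tcp", "payload": {
  "segments": [
    [[0,0,0,0,38,0,1],[0,0,0,0,38,0,1],[0,0,0,0,38,0,1],[0,0,0,0,38,0,1],[0,0,0,0,38,0,1]]
  ]
}}

```text
clock: 30.42
eef_pos: [485.1, -1.6, 172.6]
tcp_rot: [3.142, -0.001, 0.063]
contact_force: [1.0, -0.4, -1.5]
opening: 0.999
grasp_force: 0.0
```

>>> {"api": "nudge_tcp", "payload": {
  "segments": [
    [[0,0,0,0,38,0,1],[0,0,0,0,38,0,1],[0,0,0,0,0,0,1],[0,0,0,0,0,0,1]]
  ]
}}

```text
clock: 30.75
eef_pos: [490.0, -77.7, 172.3]
tcp_rot: [3.142, -0.0, 0.059]
contact_force: [-0.0, 0.8, 0.1]
opening: 1.0
grasp_force: 0.0
```

Run:
```python
from h import *
im=cams.grab_frame("top");a=cams.grab_frame("scene");p=cams.camera_params("top")
cv2.imwrite("pics/f.png",np.hstack([cv2.resize(im[130:270,115:205],(322,500),interpolation=2),cv2.resize(a[200:325,120:240],(480,500),interpolation=2)])[:,:,::-1])
g=im.max(2)
n,l,st,ce=cv2.connectedComponentsWithStats((g[142:255,139:165]<70).astype(np.uint8))
b=np.array([.9980,.063]);c=np.array([564,195.4])
for k in range(1,n):
    if st[k,4]>15:
        X=cast(p,[ce[k]+[139,142]],55)[0]-c;print(st[k,4],ce[k].round(1)+[139,142],'y',(X@b).round(1),'x',(X@[b[1],-b[0]]).round(1))
```

```text
64 [147.9 152.3] y 90.6 x 1.0
65 [148.3 174.2] y 45.4 x 0.9
67 [148.5 197.1] y -1.4 x 0.3
66 [148.8 219.1] y -46.0 x -0.1
72 [149.5 241.8] y -91.6 x 0.1
```

View pics/f.png

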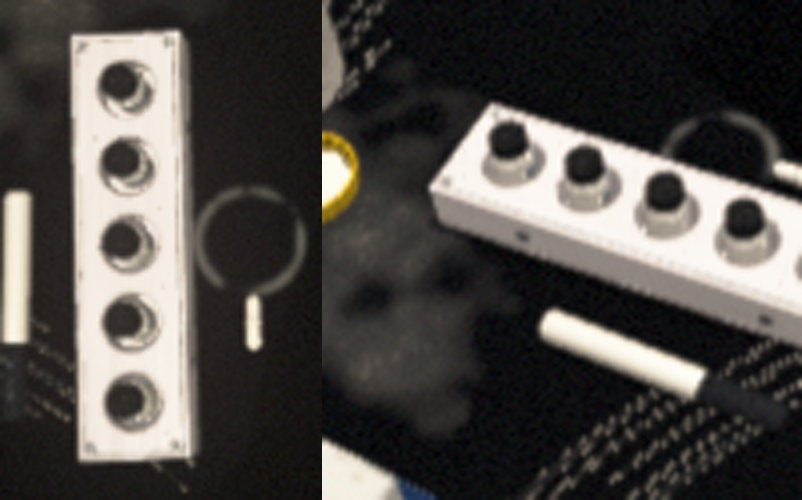

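All five caps sit centred in their wells at equal height, from (125,82) to (127,402) in the left panel, each within 2 mm. I'm handing the job in.

```bash
python3 -c "
from rig import r
print(r.sign_off())"
```

```text
the job is handed in; nothing more can be done
None
```

The job is handed in at about 31 s on the robot's clock: samples 1–4 stand upright in order in the block's four free wells, each within about 2 mm of its well centre by the top camera, and the blank is still in its end well; the hand-in returned no verdict.

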